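# Set up the marking nest and right the fallen lug post

## Robot

A 6-joint arm with a two-finger parallel gripper is mounted at the origin on the work surface. World frame = base frame: x ahead of the robot, y to its left, z up, the work surface at z = 0. Lengths are in m, angles in rad, forces in N, time in s.
With the tool pointing down it reaches from about 0.35 to 1 m from the base axis. Payload 7.1 kg.
Tool frame: the origin (TCP) lies between the finger pads; the fingertips stand 22 mm ahead of it and the grasp point (between the pads) lies 3 mm ahead of it; x points along the fingers, y is the direction in which the jaws open and shut, and the axes are right-handed (so a half turn about x gives the same grasp; the last joint's range is limited). The gripper opens to 85 mm and grips with 20 to 120 N. Pads are 22 mm wide; open, the fingers measure 114 mm over their backs; the gripper's body (76 mm by 85 mm) begins 54 mm behind the grasp point. The pads swing forward as they close: fully open they stand 13 mm farther back than shut.
Start: joints at [-1.188, 0.423, 1.63, -0, 1.089, -0.019], TCP at [0.244, -0.575, 0.253] pointing down, gripper open.
Joint ranges: [-3, 3], [-0.9, 2.11], [0.09, 2.58], [-1.31, 4.45], [0.11, 2.69], [-2.54, 2.54]. Speed limits (rad/s): [2.39, 2.39, 3.01, 3.14, 3.14, 3.14].

## Interface

Orientations are given as a rotation vector (axis times angle).
In Python, from rig import manip gives the robot as it stands. The module is installed in compiled form; this text tells all that it offers. Calls block until the motion is done:
- manip.move_to(position, orientation): joint-space move of the TCP to a pose.
- manip.servo_line(position, orientation=None, rate=0.15): straight line of the TCP; orientation=None keeps the orientation; rate is the mean speed in m/s.
- manip.set_joints(angles): joint-space move.
- manip.command_gripper(opening, f_grip=None): finger opening in m; f_grip is the grip in N (None keeps the last); returns when the fingers have stopped.
- manip.hold(seconds).
- manip.solve_ik(position, orientation): joint angles nearest the present ones, or None.
- manip.camera(name): name is "scene" or "top"; returns a dict with "image" (400x640x3 uint8, red, green, blue), "fx", "fy", "cx", "cy" (pixels), "cam_to_world" (4x4, takes a point from camera to world coordinates). Camera axes: x right, y down, z forward; pixel columns grow to the right and rows downward; lengths in m; the calibration is good to about 2 mm. A picture is of the moment at which its call begins. There is no depth.
A pose or a line that the arm cannot do raises manip.IKError and nothing moves.
- manip.sign_off(): hands the job in, once; it reports no verdict.
Readings, each from a call of its own:
- manip.get_time(): time.
- manip.get_joint_positions(): joint angles.
- manip.get_joint_vel(): joint speeds.
- manip.get_tau(): joint torques, N m.
- manip.get_position(): TCP position.
- manip.get_ee_rot(): TCP orientation.
- manip.get_contact_force(): force on the tool from outside, world axes, zero at the start.
- manip.get_torque(): the same for the moment, N m.
- manip.get_width(): finger opening in m.
Only numpy, scipy, OpenCV 4.12 (cv2) and the standard library are available. Lean on these libraries where they do the work, as an engineer would, in place of code of your own. Each camera call takes 0.05 s, during which the arm holds its last target.

## Task

First push the flat steel spacer along the nest's bed, over the raised lip, so that it drops flat into the pocket; slide it, do not lift it out of the nest. Then right the fallen brass post: stand it upright on its square foot on the bare worktop and let go of it. Finally take it again and set it down gently, not dropped, upright in the middle of the spacer with its broad lug in line with the direction in which the spacer was pushed, and leave the things lying around where they are.

Things in the scene. Friction and masses are not known exactly. Their poses are not given: they have to be found in the camera images.
- nest: dark steel marking nest fixed to the worktop, 193 x 112 mm. Origin on the worktop under the lip's pocket-side edge, midway across; +x is the push direction. Bed x -95 to 0 mm, top 12 mm above the worktop, its -x end open. Rails along both sides of the bed: inner faces 71 mm apart, 10 mm thick, up to 24 mm. At x 86 to 96 a fence across the far end, 60 mm high.
- lip (a point): middle of the lip's top edge, 15 mm above the worktop, at nest x 0. The bed rises to the lip by a ramp from nest x -17 to -3 mm, flat from there to 0; beyond 0 it drops straight into the pocket. Axes as the nest's.
- pocket (a point): centre of the pocket's floor, 43 mm in nest x from the lip, 6 mm above the worktop. The pocket is 86 mm long (x), 71 mm wide, its side walls reach 15 mm above the worktop. Axes as the nest's.
- spacer_c (a point): flat bright steel spacer plate, 76 mm (its x) by 66 mm (its y) by 10 mm thick, about 0.35 kg; its centre. It starts flat on the bed between the rails, its x along the nest's x, rear edge 4 to 12 mm inside the bed's open end. It drops in once its rear edge has passed the lip; in the pocket (10 mm play in x, 5 in y) its top is 16 mm above the worktop.
- post_c (a point): fallen brass lug post, 130 mm tall, about 0.6 kg; this point is on its axis half-way up. z runs from foot to head. Foot: square plate 60 x 60 mm (x, y), 12 mm thick. Stem: round, 28 mm diameter, 12 to 90 mm above the underside. Head: flat lug 12 mm thick (x), 92 mm wide (y), 90 to 130 mm above the underside. Centre of mass about 58 mm above the underside.
- post_foot (a point): centre of the underside of the lug post's foot; axes as the post's. Let go while leaning less than about 20 degrees on an edge of its foot, the post rocks back upright.
- post: the lug post as a whole; origin at the centre of the foot's underside. It starts lying on one side of its foot and the end of its lug: +x down, lug's broad face roughly level, z axis pointing 11.5 degrees below level; the stem's axis is then about 23 mm above the worktop 45 mm from the underside and 19 mm half-way.
- post2_c (a point): bystander: a second post of the same kind, already standing near the back of the table; its centre, 65 mm up.
- bar_center (a point): bystander: standing brass round bar, 44 mm diameter, 90 mm tall; its centre.
- cup_c (a point): bystander: white plastic cup, 76 mm across, 85 mm tall; its centre.
- mouse_c (a point): bystander: black computer mouse, 104 x 58 mm, 31 mm high; its centre.
- driver_grip (a point): bystander: screwdriver lying along its x, 170 mm long, about 30 mm high; middle of its handle.

How it is judged:
On the way, in this order (a step that is already met when the one before it is completed fails the run):
1. the spacer lies flat on the floor of the pocket (z of spacer_c in the frame of nest between 0.009 and 0.013 m and x of spacer_c in the frame of nest above 0.034 m and angle between spacer_c's own z axis and vertical below 0.04 rad), for 0.2 s.
2. the post stands upright on its foot on the bare worktop, let go and still (angle between post_c's own z axis and vertical below 0.06 rad and height (world z) of post_foot below 0.004 m and contact force between post and the fingers below 0.05 N and contact force between post and the arm below 0.05 N and linear speed of post below 0.03 m/s), for 0.2 s.
At the end, for the whole second after the job is handed in: The spacer lies flat in the pocket; the post stands upright (within 0.05 rad) on the spacer, foot within 10 mm of the spacer's centre and resting on it (within 3 mm), its lug's broad direction (post y) within 0.17 rad of the nest's x, either way round; all released and at rest (all of step 1 and angle between post_c's own z axis and vertical below 0.05 rad and horizontal distance between post_foot and spacer_c below 0.01 m and z of post_foot in the frame of nest between 0.013 and 0.019 m and angle between the y axis of post_c and the x axis of nest, either way round below 0.17 rad and linear speed of post below 0.02 m/s and angular speed of post below 0.1 rad/s); the robot touches nothing.
It fails at once if the spacer is lifted out of the nest rather than slid (centre over 40 mm above the worktop) (height (world z) of spacer_c above 0.04 m).
It fails at once if the post is dropped on the spacer (faster than 0.35 m/s within 30 mm of it) (horizontal distance between post_foot and spacer_c below 0.04 m and z of post_foot in the frame of nest below 0.046 m and linear speed of post above 0.35 m/s).
It fails at once if a bystander is shifted by more than 20 mm (distance of any of post2_c, bar_center, cup_c, mouse_c, driver_grip from where it was at the start of the episode above 0.02 m).
It also fails if it takes over 72 s, if anything falls off the work surface, if the arm or the gripper's body presses on something with over 40 N, if the wrist force passes 120 N, or if a joint passes its speed limit or range.

## Working session

There is one attempt and no reset: what is moved stays moved. The work goes in short steps, each a Python script; the robot and the scene stay as the last script left them, time stands still between calls to the robot, and variables do not carry over. Pictures are saved under pics/ and viewed, and the job is handed in when it is done.

```bash
mkdir -p pics; ls
python3 - <<'E'
from rig import manip
import cv2,numpy as np
for n in("scene","top"):
    c=manip.camera(n); cv2.imwrite(f"pics/{n}0.png",c["image"][:,:,::-1]); print(n,c["fx"],c["fy"],c["cx"],c["cy"]); print(np.round(c["cam_to_world"],4).tolist())
print(manip.get_time(),manip.get_ee_rot(),manip.get_width())
E
```

```text
pics
scene 453.3724687846307 453.3724687846307 326.96438726665235 203.51170950228226
[[-0.4706, 0.5713, -0.6724, 1.3923], [0.8823, 0.2971, -0.3651, 0.3593], [-0.0088, -0.765, -0.6439, 0.8541], [0.0, 0.0, 0.0, 1.0]]
top 377.99630284383466 377.99630284383466 322.49169038524605 198.54496391919602
[[0.0241, -0.9973, 0.069, 0.5355], [-0.9996, -0.0251, -0.0131, -0.0781], [0.0148, -0.0687, -0.9975, 1.031], [0.0, 0.0, 0.0, 1.0]]
0.1 [ 2.00085248  0.40891281 -2.00139236] 0.08497277492354331
```

View pics/scene0.png

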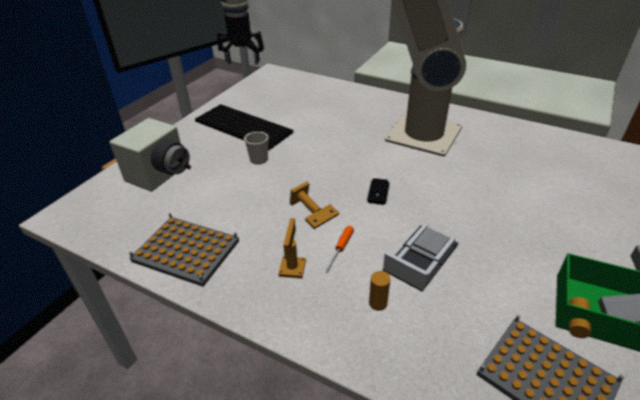

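View pics/top0.png

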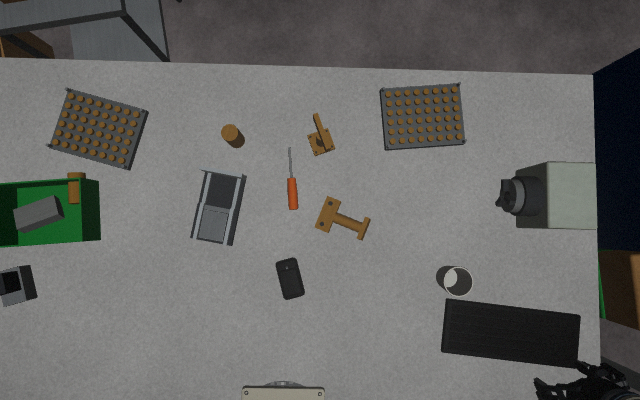

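```bash
cat > h.py <<'E'
import numpy as np,cv2
from scipy.spatial.transform import Rotation as R
try:
    from rig import manip
except Exception: pass
def ray(c,u,v,z):
    T=c["cam_to_world"];d=T[:3,:3]@np.array([(u-c["cx"])/c["fx"],(v-c["cy"])/c["fy"],1]);o=T[:3,3]
    return o+d*(z-o[2])/d[2]
def proj(c,p):
    T=c["cam_to_world"];q=T[:3,:3].T@(np.asarray(p,float)-T[:3,3]);return np.array([c["fx"]*q[0]/q[2]+c["cx"],c["fy"]*q[1]/q[2]+c["cy"]])
def crop(c,u0,v0,w,h,s,fn):
    im=c["image"][v0:v0+h,u0:u0+w,::-1]
    im=cv2.resize(im,None,fx=s,fy=s,interpolation=cv2.INTER_CUBIC)
    im=cv2.convertScaleAbs(im,alpha=1.4)
    for k in range(0,w,10): cv2.putText(im,str(u0+k),(k*s,10),0,.35,(0,255,255),1); cv2.line(im,(k*s,12),(k*s,18),(0,255,255),1)
    for k in range(0,h,10): cv2.putText(im,str(v0+k),(0,k*s+4),0,.35,(0,255,255),1); cv2.line(im,(24,k*s),(30,k*s),(0,255,255),1)
    cv2.imwrite(fn,im)
E
python3 - <<'E'
from h import *
import pickle
c={n:manip.camera(n) for n in("top","scene")}
pickle.dump(c,open("c0.pkl","wb"))
crop(c["top"],180,160,80,96,6,"pics/t_nest.png")
crop(c["top"],300,180,90,72,8,"pics/t_post.png")
crop(c["scene"],375,215,95,80,8,"pics/s_nest.png")
crop(c["scene"],280,175,70,60,10,"pics/s_post.png")
E
```

```text
(no output)
```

View pics/t_nest.png

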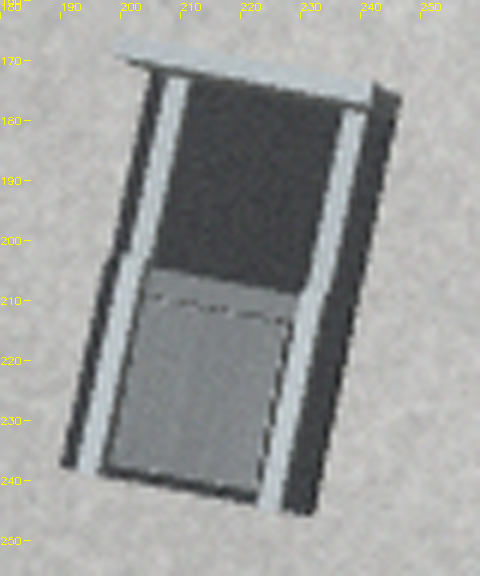

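View pics/t_post.png

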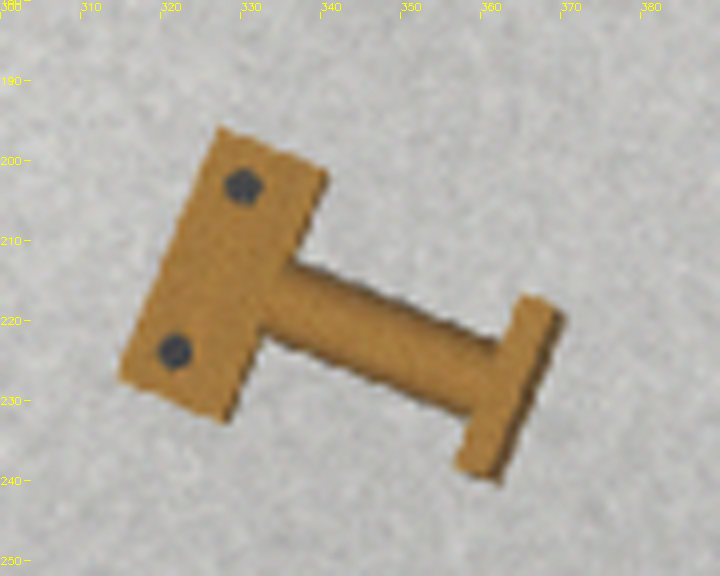

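View pics/s_nest.png

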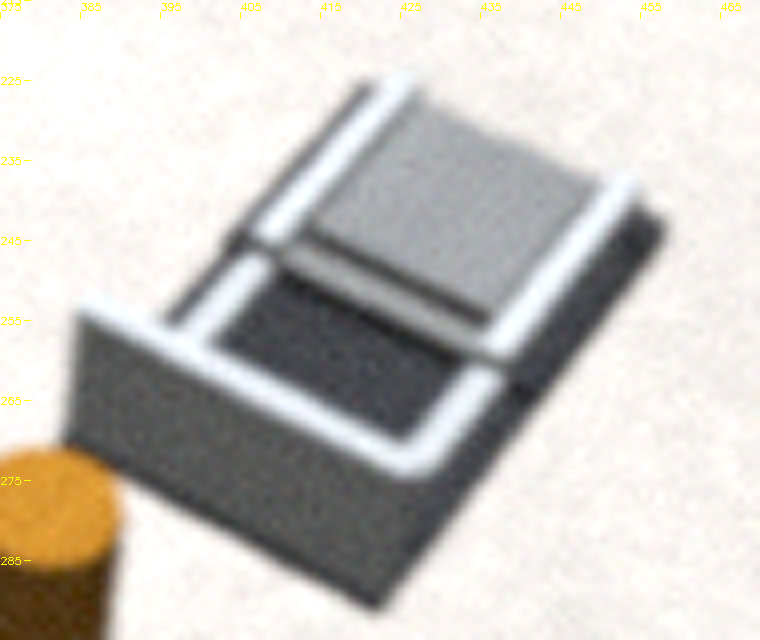

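View pics/s_post.png

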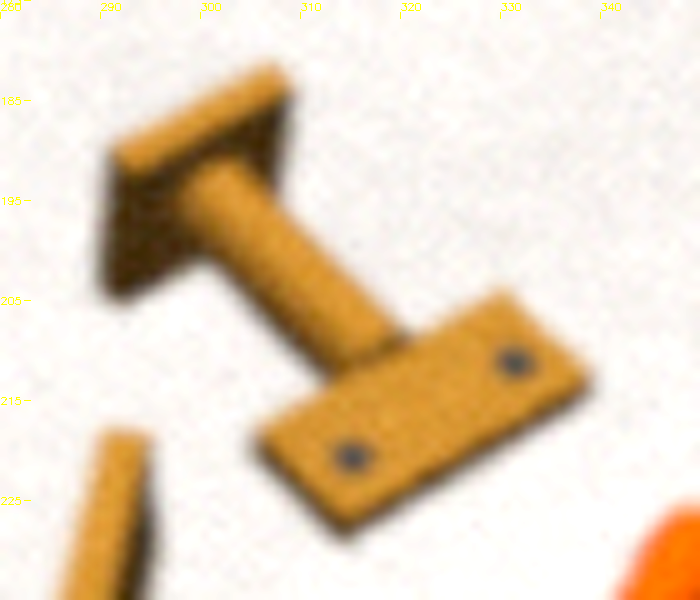

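```bash
cat > fit.py <<'E'
from h import *
import pickle
from scipy.optimize import least_squares
c=pickle.load(open("c0.pkl","rb"))
def uv(x,y,u0,v0,s): return np.array([u0+(x+.5)/s-.5,v0+(y+.5)/s-.5])
T=lambda x,y:("top",uv(x,y,180,160,6)); S=lambda x,y:("scene",uv(x,y,375,215,8))
pts=[((-95,45.5,24),T(78,472)),((-95,35.5,24),T(100,474)),((-95,-35.5,24),T(258,508)),((-95,-45.5,24),T(281,512)),
((96,56,60),T(116,38)),((96,-56,60),T(372,80)),((86,-56,60),T(372,106)),((0,35.5,15),T(152,268)),((0,-35.5,15),T(302,293)),
((96,-56,60),S(80,302)),((96,-56,0),S(66,442)),((96,56,0),S(378,612)),((-95,-45.5,24),S(388,76)),((-95,45.5,24),S(638,182)),((0,-35.5,15),S(270,258)),((0,35.5,15),S(500,350))]
def W(p,q):
    x,y,a=q[:3];X,Y,Z=np.array(p)/1000
    return np.array([x+X*np.cos(a)-Y*np.sin(a),y+X*np.sin(a)+Y*np.cos(a),Z])
def res(q): return np.concatenate([proj(c[n],W(p,q))-m for p,(n,m) in pts])
r=least_squares(res,[.55,.2,-.1],loss="soft_l1");print("nest",r.x);print(np.round(res(r.x).reshape(-1,2),1).tolist())
def tonest(w):
    d=w[:2]-r.x[:2];a=r.x[2];return 1000*np.array([d[0]*np.cos(a)+d[1]*np.sin(a),-d[0]*np.sin(a)+d[1]*np.cos(a)])
for p in [(148,298),(288,322),(106,466),(258,490)]: print("spacer",tonest(ray(c["top"],*T(*p)[1],.022)))
# post: pose z axis pitch 11.5 deg down; unknown foot centre x,y,z,yaw
TP=lambda x,y:("top",uv(x,y,300,180,8)); SP=lambda x,y:("scene",uv(x,y,280,175,10))
def post(q,fixed=11.5):
    x,y,a=q; t=np.radians(fixed)
    z=np.array([np.cos(a)*np.cos(t),np.sin(a)*np.cos(t),-np.sin(t)])
    xx=np.array([-np.cos(a)*np.sin(t),-np.sin(a)*np.sin(t),-np.cos(t)])
    yy=np.cross(z,xx); return np.column_stack([xx,yy,z]),np.array([x,y,0.030*np.cos(t)])
# top points: local coords (mm). -x is up. 
pp=[((-6,+46,130),TP(120,378)),((-6,-46,130),TP(222,126)),((-6,-46,90),TP(328,174)),((-6,46,90),TP(226,424)),
((-30,-30,12),TP(522,294)),((-30,-30,0),TP(566,318)),((-30,30,12),TP(456,464)),((-30,30,0),TP(500,486)),
((-6,46,130),SP(592,376)),((-6,-46,130),SP(344,522)),((-6,-46,90),SP(256,440)),((-6,46,90),SP(502,292)),]
def rp(q,sg=1):
    Rm,o=post(q);return np.concatenate([proj(c[n],o+Rm@(np.array([p[0],sg*p[1],p[2]])/1000))-m for p,(n,m) in pp])
for sg in(1,-1):
    r2=least_squares(lambda q:rp(q,sg),[.5,-.2,1.5],loss="soft_l1");print(sg,r2.cost,r2.x);
    if r2.cost<100: print(np.round(rp(r2.x,sg).reshape(-1,2),1).tolist()); print(post(r2.x))
for n,u,v,z in [("top",294,208,.015),("top",288,148,.006),("top",233,137,.085),("top",321,140,.012),("top",290,280,.02),("top",455,278,.08)]: print(u,v,ray(c[n],u,v,z).round(3))
E
python3 fit.py
```

```text
nest [ 0.57729361  0.1887526  -0.1591045 ]
[[0.0, 0.3], [0.1, 0.7], [0.2, -0.1], [0.1, -0.0], [0.4, -0.8], [0.4, 0.2], [-0.3, -0.4], [-0.2, -0.1], [0.8, 0.5], [-0.4, 0.8], [-0.4, 0.1], [0.9, 0.2], [0.8, -1.2], [0.9, -0.4], [1.1, 0.2], [-2.7, 0.9]]
spacer [-13.61634762  31.72438123]
spacer [-12.74822781 -31.15938426]
spacer [-89.52614453  34.78871837]
spacer [-87.71994929 -32.94258545]
1 2.535004689360057 [ 0.52514078 -0.20813584  1.20279248]
[[-0.1, 0.3], [0.1, 0.4], [0.4, -0.3], [0.1, 0.2], [0.5, 0.1], [-0.7, -1.2], [-0.0, 0.4], [-1.2, -0.5], [0.2, 0.1], [-0.1, 0.2], [-0.4, -1.0], [0.0, -0.4]]
(array([[-0.07172334, -0.93304733,  0.35253148],
       [-0.18601972,  0.35975364,  0.91431613],
       [-0.9799247 ,  0.        , -0.19936793]]), array([ 0.52514078, -0.20813584,  0.02939774]))
-1 312.7838543387562 [ 0.5786676  -0.20053309  2.27075437]
294 208 [ 0.578 -0.016  0.015]
288 148 [0.743 0.006 0.006]
233 137 [0.751 0.139 0.085]
321 140 [ 0.766 -0.084  0.012]
290 280 [ 0.388 -0.011  0.02 ]
455 278 [ 0.411 -0.426  0.08 ]
```

```bash
cat >> h.py <<'E'
NX,NY,NA=0.5773,0.1888,-0.1591
def nest(x,y,z): return np.array([NX+x*np.cos(NA)-y*np.sin(NA),NY+x*np.sin(NA)+y*np.cos(NA),z])
def rv(M): return R.from_matrix(M).as_rotvec()
def down(a,flip=1): # tool x down, tool y at azimuth a
    y=flip*np.array([np.cos(a),np.sin(a),0]);x=np.array([0,0,-1.]);return np.column_stack([x,y,np.cross(x,y)])
def st(): print("t%.2f"%manip.get_time(),np.round(manip.get_position(),4),"F",np.round(manip.get_contact_force(),2),"w%.4f"%manip.get_width())
PO=np.array([.52514,-.20814,.0294]);PA=1.2028
def postR(a,tilt): # z-axis azimuth a, tilt below level
    t=tilt;z=np.array([np.cos(a)*np.cos(t),np.sin(a)*np.cos(t),-np.sin(t)]);x=np.array([-np.cos(a)*np.sin(t),-np.sin(a)*np.sin(t),-np.cos(t)])
    return np.column_stack([x,np.cross(z,x),z])
PHI=np.radians(25)
def toolM(P,flip=1):
    x=np.cos(PHI)*P[:,0]-np.sin(PHI)*P[:,2];y=flip*P[:,1];return np.column_stack([x,y,np.cross(x,y)])
def tcp(P,o,h=.050,back=.012): return o+P[:,2]*h-back*toolM(P)[:,0]
E
python3 - <<'E'
from h import *
for f in(1,-1):
    print("push",f,[np.round(manip.solve_ik(nest(x,0,z),rv(down(NA+np.pi/2,f))),2).tolist() if manip.solve_ik(nest(x,0,z),rv(down(NA+np.pi/2,f))) is not None else None for x,z in[(-.13,.15),(-.13,.0385),(0,.04),(.043,.13),(.043,.3)]])
P=postR(PA,np.radians(11.5))
for f in(1,-1):
  for dz in(0,.15):
    q=manip.solve_ik(tcp(P,PO)+[0,0,dz],rv(toolM(P,f)));print("grasp",f,dz,None if q is None else np.round(q,2))
for xy in[(.55,-.2),(.62,-.25)]:
 for az in(-40,-20,0,20,40):
  U=postR(np.radians(az),-np.pi/2)
  for f in(1,-1):
    q=manip.solve_ik(tcp(U,np.array([*xy,0])),rv(toolM(U,f)));print(xy,az,f,None if q is None else np.round(q,2))
E
```

```text
push 1 [[0.41, 0.39, 1.98, -0.0, 0.76, -1.0], [0.41, 0.6, 2.01, -0.0, 0.52, -1.0], [0.3, 0.7, 1.76, -0.0, 0.68, -1.12], [0.27, 0.6, 1.65, -0.0, 0.89, -1.14], [0.27, 0.41, 1.54, 0.0, 1.19, -1.14]]
push -1 [[0.41, 0.39, 1.98, -0.0, 0.76, 2.14], [0.41, 0.6, 2.01, -0.0, 0.52, 2.14], [0.3, 0.7, 1.76, -0.0, 0.68, 2.03], [0.27, 0.6, 1.65, -0.0, 0.89, 2.0], [0.27, 0.41, 1.54, -0.0, 1.19, 2.0]]
grasp 1 0 [-0.02  0.81  1.76 -0.74  0.97 -2.24]
grasp 1 0.15 [-0.02  0.56  1.75 -0.65  1.16 -2.42]
grasp -1 0 [-0.02  0.81  1.76 -0.74  0.97  0.9 ]
grasp -1 0.15 [-0.02  0.56  1.75 -0.65  1.16  0.72]
(0.55, -0.2) -40 1 [-0.12  0.92  2.27  3.71  1.17  1.6 ]
(0.55, -0.2) -40 -1 [-0.12  0.92  2.27  3.71  1.17 -1.55]
(0.55, -0.2) -20 1 [-0.39  0.94  2.32  3.11  1.25  1.57]
(0.55, -0.2) -20 -1 [-0.39  0.94  2.32  3.11  1.25 -1.58]
(0.55, -0.2) 0 1 [-0.64  0.92  2.27  2.51  1.17  1.54]
(0.55, -0.2) 0 -1 [-0.64  0.92  2.27  2.51  1.17 -1.6 ]
(0.55, -0.2) 20 1 [-0.79  0.9   2.13  1.95  1.09  1.69]
(0.55, -0.2) 20 -1 [-0.79  0.9   2.13  1.95  1.09 -1.45]
(0.55, -0.2) 40 1 [-0.84  0.91  1.95  1.47  1.14  1.89]
(0.55, -0.2) 40 -1 [-0.84  0.91  1.95  1.47  1.14 -1.25]
(0.62, -0.25) -40 1 [-0.22  0.9   2.12  3.65  1.02  1.5 ]
(0.62, -0.25) -40 -1 [-0.22  0.9   2.12  3.65  1.02 -1.64]
(0.62, -0.25) -20 1 [-0.43  0.9   2.16  3.05  1.05  1.58]
(0.62, -0.25) -20 -1 [-0.43  0.9   2.16  3.05  1.05 -1.56]
(0.62, -0.25) 0 1 [-0.64  0.9   2.1   2.45  1.02  1.67]
(0.62, -0.25) 0 -1 [-0.64  0.9   2.1   2.45  1.02 -1.47]
(0.62, -0.25) 20 1 [-0.76  0.91  1.95  1.89  1.03  1.87]
(0.62, -0.25) 20 -1 [-0.76  0.91  1.95  1.89  1.03 -1.27]
(0.62, -0.25) 40 1 [-0.81  0.94  1.76  1.43  1.15  2.06]
(0.62, -0.25) 40 -1 [-0.81  0.94  1.76  1.43  1.15 -1.08]
```

Run:
```python
from h import *
M=rv(down(NA+np.pi/2,1))
manip.command_gripper(0.0)
manip.move_to(nest(-.13,0,.15),M);st()
manip.servo_line(nest(-.13,0,.0385),rate=.1);st()
c=manip.camera("top");crop(c,180,160,80,96,6,"pics/t1.png")
c=manip.camera("scene");crop(c,375,195,95,75,8,"pics/s1.png")
```

```text
t3.84 [0.4493 0.2089 0.1501] F [ 0.06 -0.46  0.68] w0.0000
t5.11 [0.4493 0.2096 0.039 ] F [-0.47  0.74  0.22] w-0.0001
```

View pics/s1.png

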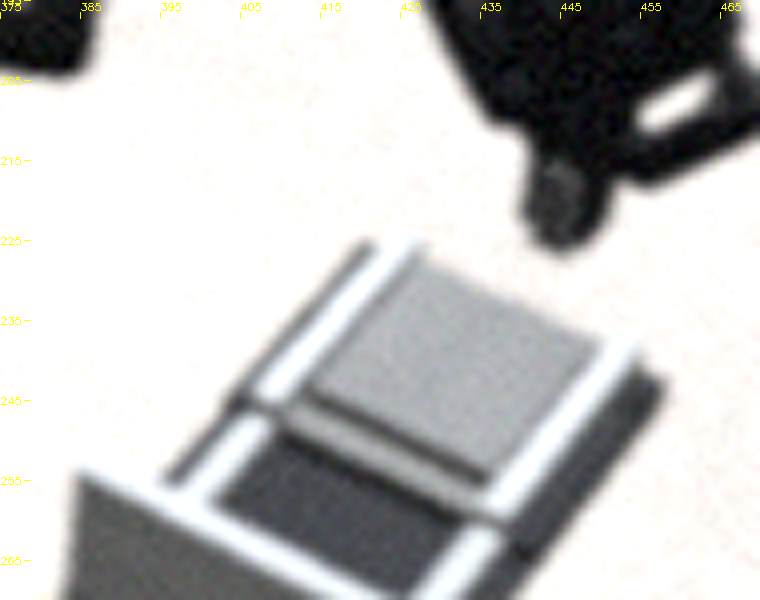

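View pics/t1.png

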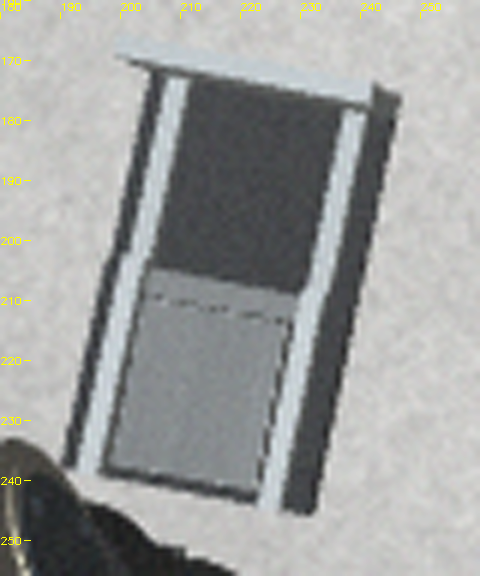

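Run:
```python
from h import *
manip.servo_line(nest(-.105,0,.0385),rate=.06);st()
for x,z in[(-.085,.0385),(-.06,.0385),(-.035,.0395),(-.02,.041)]:
    manip.servo_line(nest(x,0,z),rate=.05);st()
c=manip.camera("scene");crop(c,375,195,95,75,8,"pics/s2.png")
```

```text
t5.78 [0.4737 0.2052 0.0384] F [0.05 0.18 0.54] w0.0005
t6.33 [0.4939 0.2022 0.0385] F [-0.37  0.06 -0.08] w-0.0000
t6.97 [0.5185 0.1983 0.0385] F [-0.18  0.28  0.65] w0.0002
t7.62 [0.5437 0.1944 0.0396] F [ 0.02 -0.3  -0.55] w0.0001
t8.07 [0.5582 0.1919 0.0411] F [-0.4  -0.97 -0.29] w-0.0000
```

View pics/s2.png

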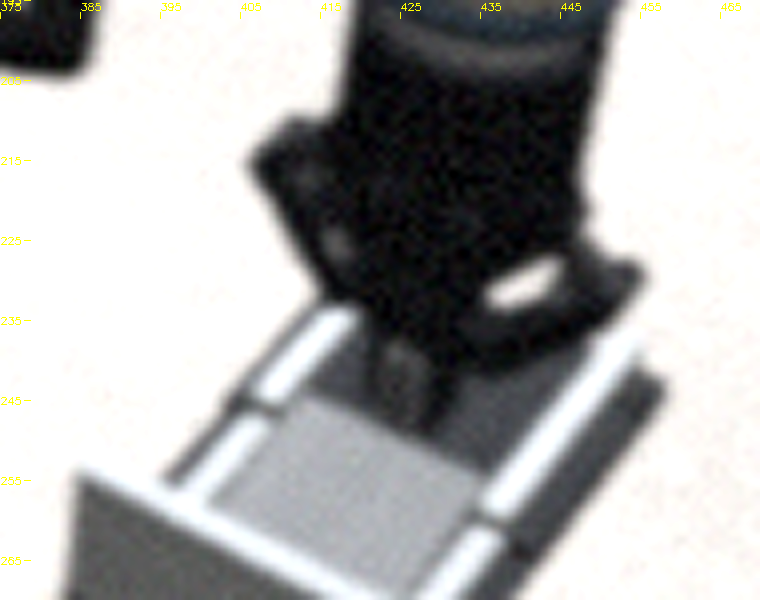

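Run:
```python
from h import *
for x in(-.010,-.005):
    manip.servo_line(nest(x,0,.0412),rate=.03);st()
manip.servo_line(nest(-.03,0,.06),rate=.12)
manip.servo_line(nest(-.06,0,.18),rate=.25);st()
manip.move_to([.5,-.1,.35],rv(down(NA+np.pi/2,1)));st()
c=manip.camera("scene");crop(c,375,215,95,75,8,"pics/s3.png")
c=manip.camera("top");crop(c,180,160,80,96,6,"pics/t3.png")
```

```text
t8.61 [0.5679 0.1904 0.0413] F [-0.95 -0.08  0.07] w0.0003
t8.93 [0.5727 0.1896 0.0413] F [ 0.04  0.36 -0.04] w0.0002
t9.97 [0.5181 0.1981 0.1793] F [0.22 0.01 0.68] w-0.0001
t11.28 [ 0.4999 -0.0993  0.349 ] F [-0.16 -0.24  0.68] w0.0001
```

View pics/s3.png

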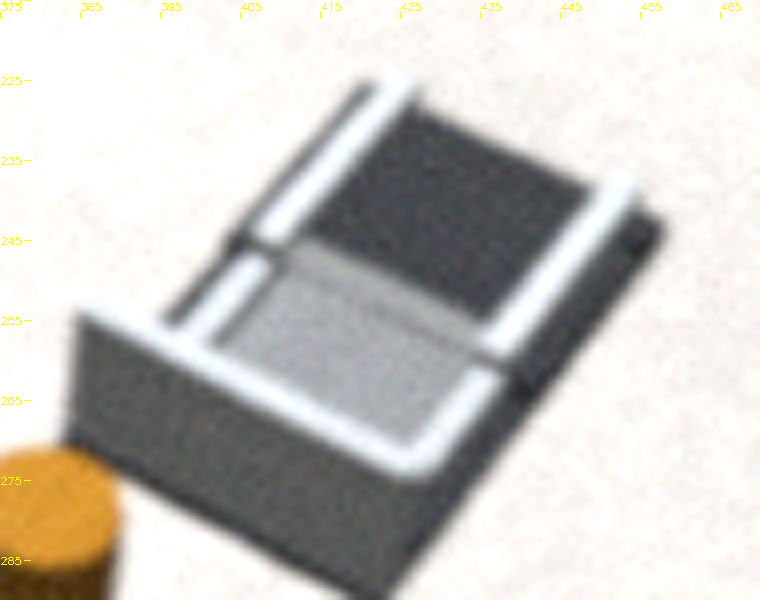

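View pics/t3.png

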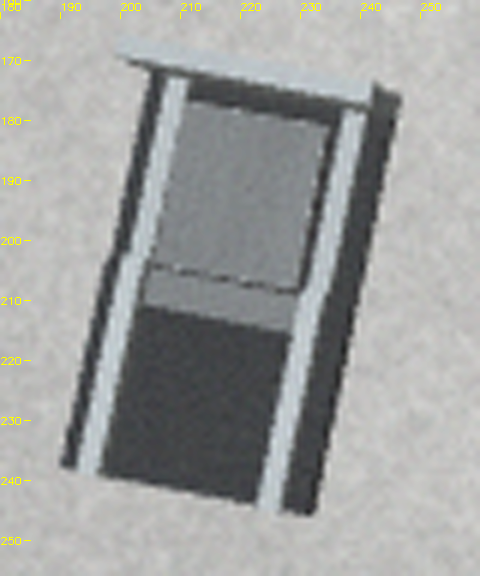

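Run:
```python
from h import *
c=manip.camera("top")
P=[ray(c,180+(x+.5)/6-.5,160+(y+.5)/6-.5,.016) for x,y in[(186,100),(330,127),(155,266),(298,289)]]
def tn(w):
    d=w[:2]-[NX,NY];a=NA;return 1000*np.array([d[0]*np.cos(a)+d[1]*np.sin(a),-d[0]*np.sin(a)+d[1]*np.cos(a)])
print([tn(p).round(1).tolist() for p in P],tn(np.mean(P,0)))
# plan post feasibility
L=postR(PA,np.radians(11.5)); 
for az in(40,55,69):
    U=postR(np.radians(az),-np.pi/2)
    for xy in[(.58,-.17),(.56,-.2),(.6,-.2)]:
        q=manip.solve_ik(tcp(U,np.array([*xy,0.])),rv(toolM(U,-1)));print(az,xy,np.round(q,2))
manip.command_gripper(.065)
M=rv(toolM(L,-1)); a=toolM(L,-1)[:,0]
manip.move_to(tcp(L,PO)-a*.14+[0,0,.03],M);st()
manip.servo_line(tcp(L,PO)-a*.06,rate=.15);st()
c=manip.camera("top");crop(c,290,170,100,75,8,"pics/t4.png")
c=manip.camera("scene");crop(c,260,150,100,75,8,"pics/s4.png")
```

```text
[[76.4, 34.8], [76.3, -30.8], [0.9, 33.3], [2.4, -31.2]] [38.99266057  1.52467995]
40 (0.58, -0.17) [-0.76  0.91  1.94  1.55  1.12 -1.25]
40 (0.56, -0.2) [-0.82  0.91  1.93  1.48  1.14 -1.24]
40 (0.6, -0.2) [-0.77  0.92  1.87  1.5   1.13 -1.18]
55 (0.58, -0.17) [-0.75  0.93  1.79  1.26  1.23 -1.13]
55 (0.56, -0.2) [-0.81  0.94  1.78  1.2   1.26 -1.13]
55 (0.6, -0.2) [-0.77  0.95  1.71  1.23  1.25 -1.07]
69 (0.58, -0.17) [-0.73  0.97  1.65  1.05  1.36 -1.07]
69 (0.56, -0.2) [-0.78  0.97  1.64  1.    1.39 -1.08]
69 (0.6, -0.2) [-0.74  0.99  1.57  1.03  1.4  -1.02]
t14.12 [ 0.5754 -0.0782  0.1719] F [ 0.45 -0.9   0.55] w0.0652
t14.98 [ 0.5588 -0.1224  0.0779] F [-0.41  0.1  -0.13] w0.0650
```

View pics/t4.png

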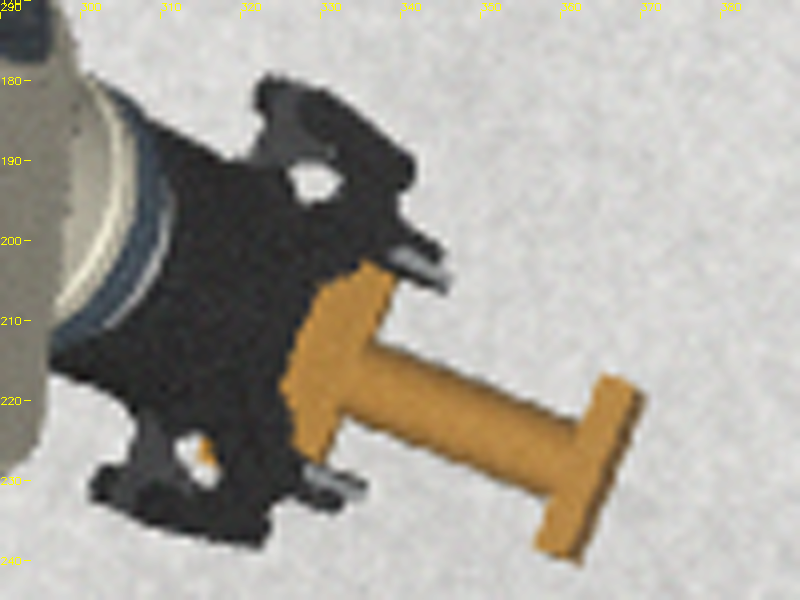

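View pics/s4.png

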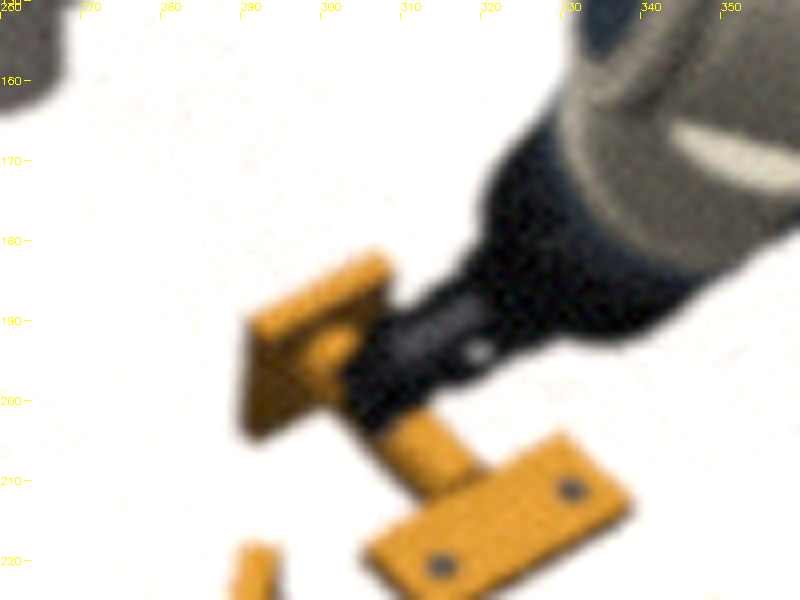

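Run:
```python
from h import *
L=postR(PA,np.radians(11.5))
manip.servo_line(tcp(L,PO)-toolM(L,-1)[:,0]*.015,rate=.08);st()
manip.servo_line(tcp(L,PO),rate=.04);st()
manip.command_gripper(.0,f_grip=90);st()
manip.servo_line(tcp(L,PO)+[0,0,.17],rate=.1);st()
c=manip.camera("top");crop(c,250,130,160,120,5,"pics/t5.png")
c=manip.camera("scene");crop(c,250,80,160,120,5,"pics/s5.png")
```

```text
t15.79 [ 0.5485 -0.1476  0.041 ] F [-0.12 -0.37 -1.4 ] w0.0650
t16.32 [ 0.5452 -0.1559  0.0289] F [-0.14 -0.58  0.06] w0.0649
t16.76 [ 0.5455 -0.1555  0.0295] F [-1.47  4.12  5.31] w0.0253
t18.61 [ 0.545  -0.1557  0.1985] F [ 0.16  0.19 -7.1 ] w0.0253
```

View pics/t5.png

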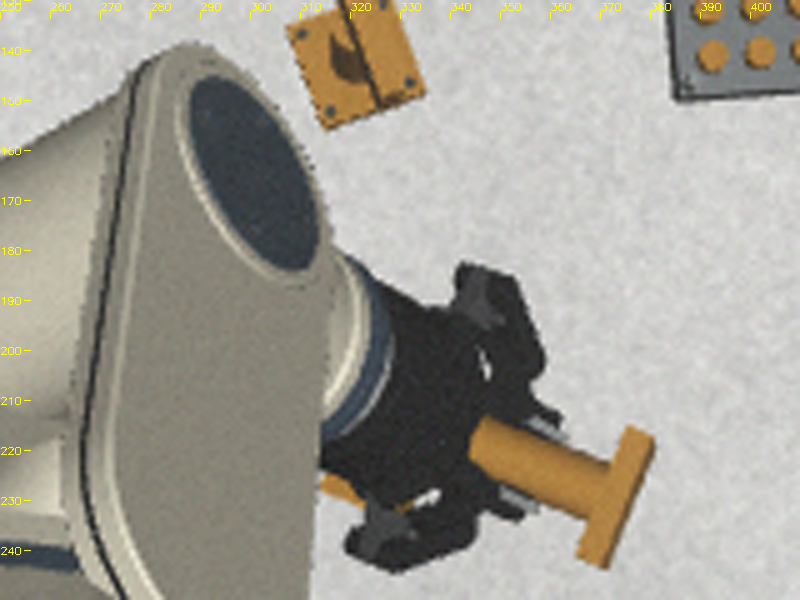

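View pics/s5.png

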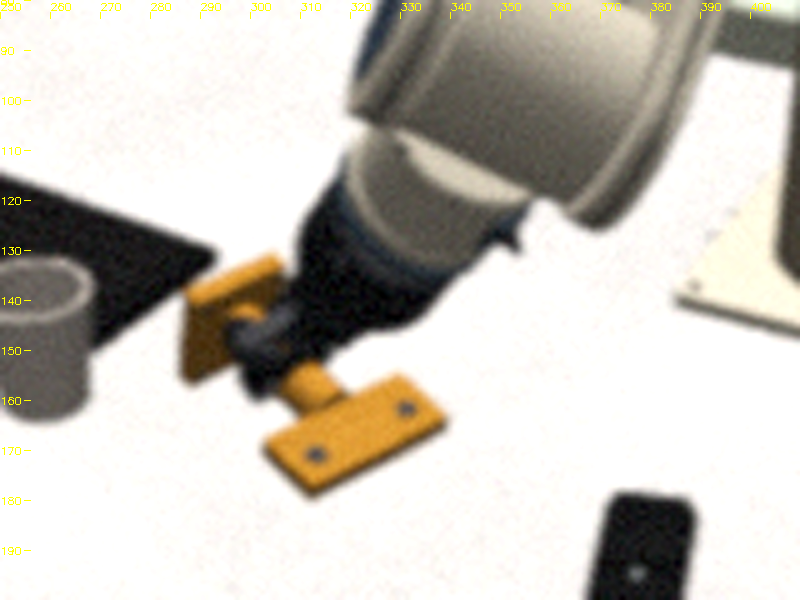

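Run:
```python
from h import *
U=postR(PA,-np.pi/2); o=np.array([.58,-.17,0])
t=tcp(U,o+[0,0,.1]); d=np.linalg.norm(t-manip.get_position())
try: manip.servo_line(t,rv(toolM(U,-1)),rate=d/4)
except manip.IKError as e: print("IK",e); manip.move_to(t,rv(toolM(U,-1)))
st()
c=manip.camera("top");crop(c,250,130,160,120,5,"pics/t6.png")
c=manip.camera("scene");crop(c,230,90,160,120,5,"pics/s6.png")
```

```text
t22.88 [ 0.5761 -0.1801  0.1552] F [-0.89 -0.04 -6.79] w0.0255
```

View pics/t6.png

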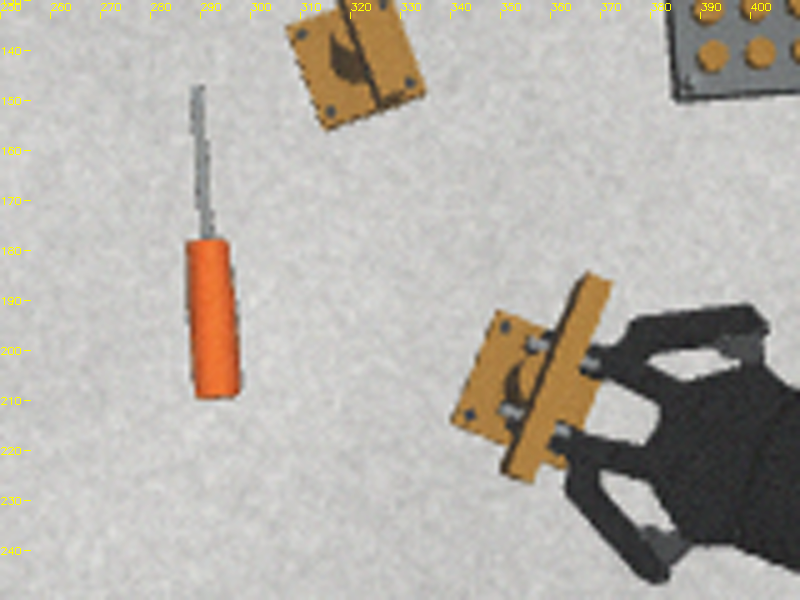

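View pics/s6.png

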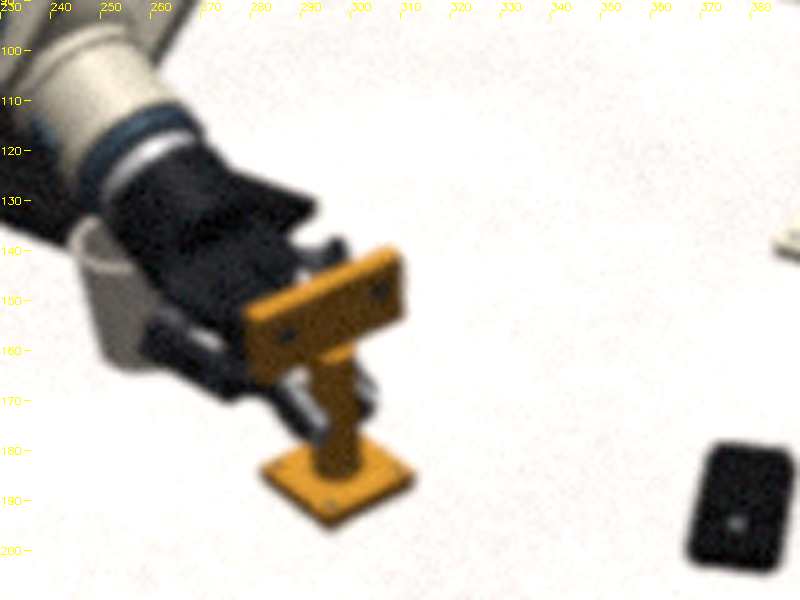

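Run:
```python
from h import *
U=postR(PA,-np.pi/2); o=np.array([.62,-.15,0])
manip.servo_line(tcp(U,o+[0,0,.1]),rate=.1)
c=manip.camera("top");cv2.imwrite("pics/t7.png",c["image"][:,:,::-1])
manip.servo_line(tcp(U,o+[0,0,.02]),rate=.1);st()
c=manip.camera("scene");crop(c,230,110,160,120,5,"pics/s7.png")
```

```text
t24.57 [ 0.6164 -0.1603  0.0755] F [ 0.26  1.19 -7.48] w0.0253
```

View pics/t7.png

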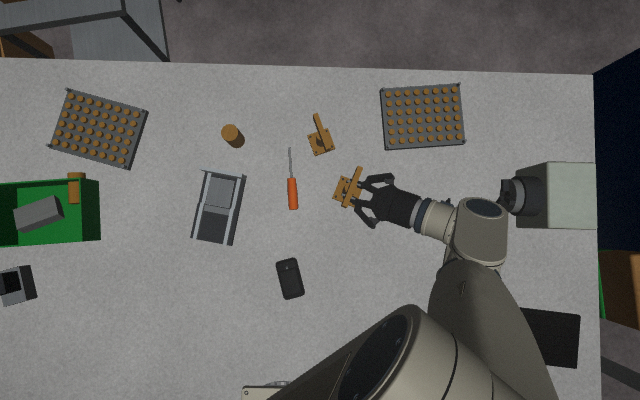

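View pics/s7.png

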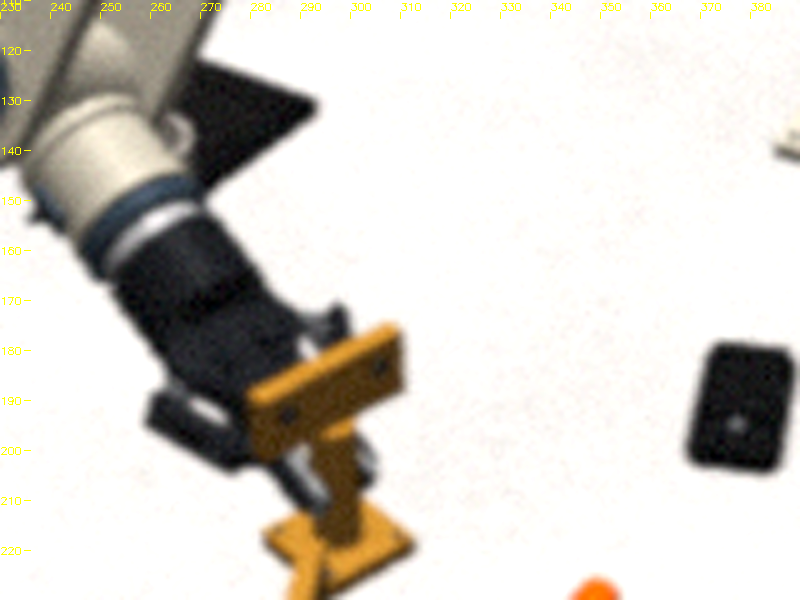

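Run:
```python
from h import *
c=manip.camera("top");cs=manip.camera("scene")
for z in(.05,.1,.15): print(z,ray(c,500,196,z).round(3),ray(cs,186,160,z).round(3), "housing",ray(c,507,225,z+.1).round(3))
cv2.imwrite("pics/s8.png",cs["image"][:,:,::-1]);crop(c,420,130,130,120,5,"pics/t8.png")
```

```text
0.05 [ 0.622 -0.556  0.05 ] [ 0.57  -0.587  0.05 ] housing [ 0.545 -0.523  0.15 ]
0.1 [ 0.617 -0.532  0.1  ] [ 0.621 -0.528  0.1  ] housing [ 0.545 -0.498  0.2  ]
0.15 [ 0.613 -0.507  0.15 ] [ 0.672 -0.469  0.15 ] housing [ 0.544 -0.473  0.25 ]
```

View pics/s8.png

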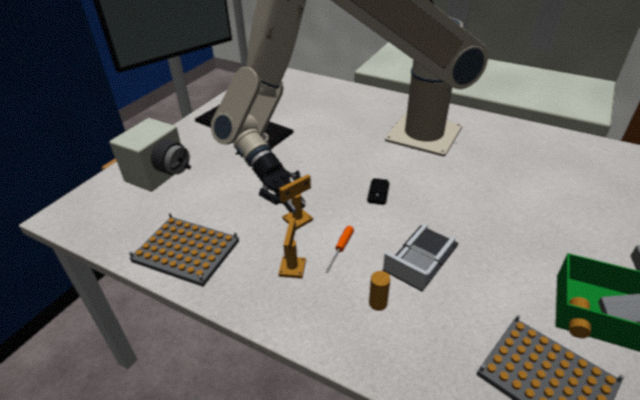

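View pics/t8.png

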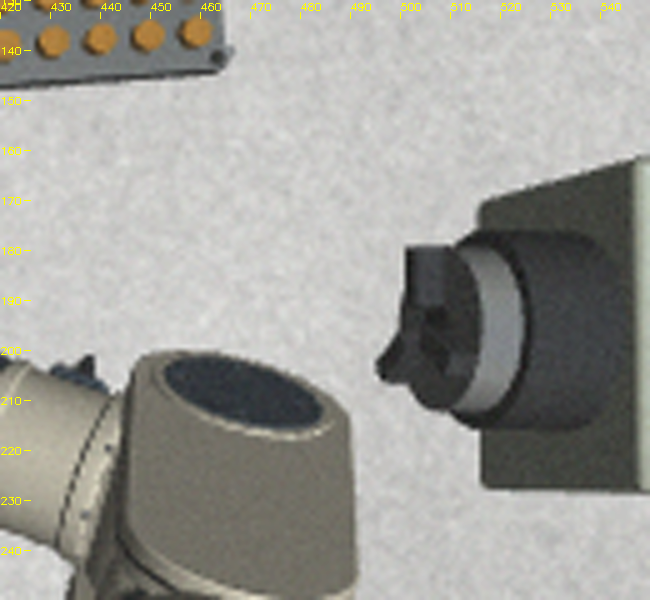

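Run:
```python
from h import *
U=postR(PA,-np.pi/2); o=np.array([.62,-.15,0])
for z in(.008,.004,.002,.0,-.002):
    manip.servo_line(tcp(U,o+[0,0,z]),rate=.03);st()
    if manip.get_contact_force()[2]>3: break
c=manip.camera("scene");crop(c,250,140,100,75,8,"pics/s9.png")
c=manip.camera("top");crop(c,310,150,100,75,8,"pics/t9.png")
```

```text
t25.27 [ 0.616  -0.1601  0.0628] F [-1.11  0.87 -7.4 ] w0.0250
t25.56 [ 0.616  -0.1601  0.0589] F [ 0.4  -0.03 -7.81] w0.0253
t25.81 [ 0.616  -0.1601  0.057 ] F [-0.79  0.56 -7.29] w0.0257
t26.06 [ 0.616  -0.1601  0.0549] F [-0.15  0.04 -6.47] w0.0255
t26.31 [ 0.6163 -0.1602  0.0542] F [-2.24 -0.13  2.21] w0.0256
```

View pics/s9.png

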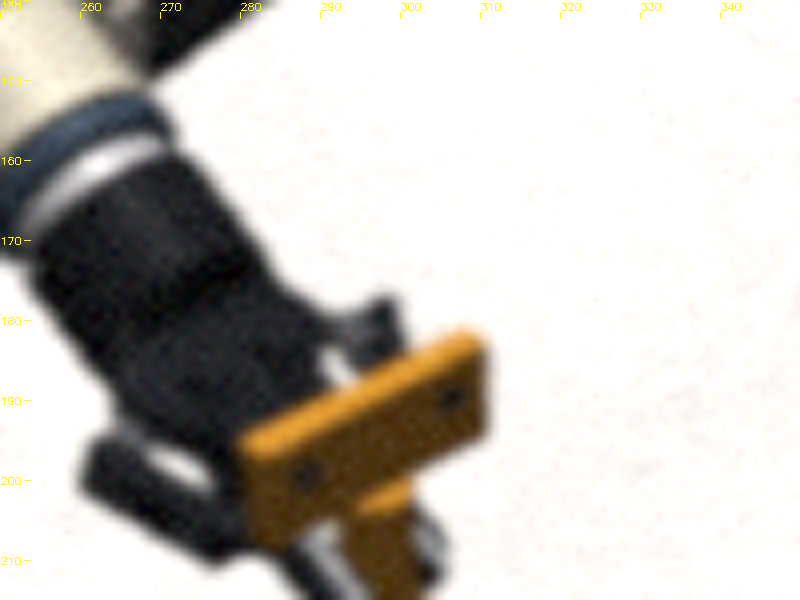

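View pics/t9.png

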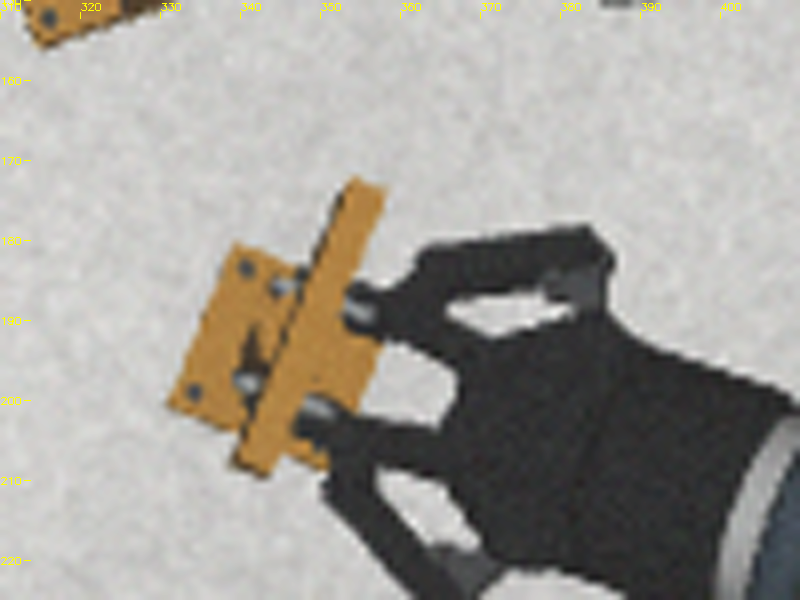

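Run:
```python
from h import *
U=postR(PA,-np.pi/2)
manip.command_gripper(.07);st()
p=manip.get_position();a=toolM(U,-1)[:,0]
manip.servo_line(p-a*.10,rate=.12);st()
manip.servo_line(p-a*.12+[0,0,.15],rate=.25);st()
c=manip.camera("scene");crop(c,250,150,100,75,8,"pics/s10.png")
c=manip.camera("top");crop(c,310,150,100,75,8,"pics/t10.png")
```

```text
t26.91 [ 0.6161 -0.1602  0.053 ] F [0.65 0.17 0.08] w0.0698
t27.89 [ 0.5834 -0.2441  0.0949] F [-0.57  0.27  1.32] w0.0696
t28.68 [ 0.5766 -0.2609  0.2523] F [ 0.91 -0.19 -1.08] w0.0698
```

View pics/s10.png

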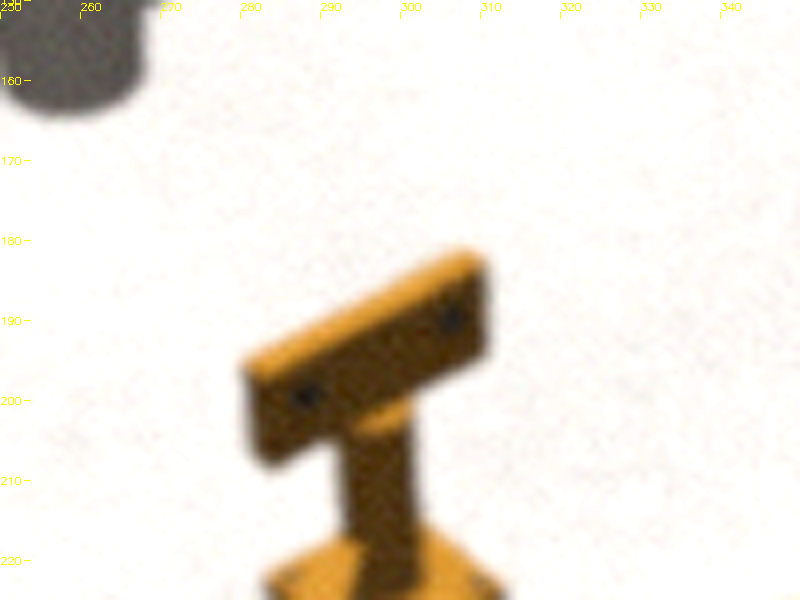

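View pics/t10.png

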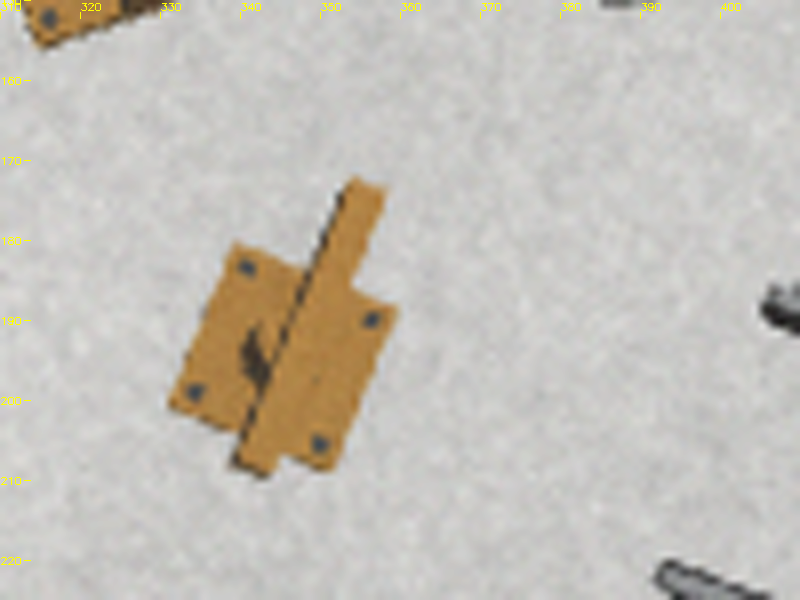

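Run:
```python
from h import *
c=manip.camera("top")
f=lambda x,y,z:ray(c,310+(x+.5)/8-.5,150+(y+.5)/8-.5,z)
L=[f(x,y,.130) for x,y in[(352,176),(388,188),(234,464),(269,479)]]
F=[f(x,y,.012) for x,y in[(236,242),(399,308),(168,405),(330,472)]]
print("lug c",np.mean(L,0).round(4),"foot c",np.mean(F,0).round(4))
d=(L[0]+L[1]-L[2]-L[3])/2;print("lug len",np.linalg.norm(d),"az",np.degrees(np.arctan2(d[1],d[0])))
d2=(F[0]+F[1]-F[2]-F[3])/2;print(np.linalg.norm(d2),np.degrees(np.arctan2(d2[1],d2[0])), "postx az",np.degrees(PA))
xa=np.radians(np.degrees(np.arctan2(d[1],d[0]))+90)
tgt=nest(.039,.0015,0)
for fl in(1,-1):
  for p,a in((np.r_[np.mean(F,0)[:2],.2],xa),(np.r_[np.mean(F,0)[:2],.105],xa),(np.r_[tgt[:2],.25],NA+np.pi/2),(np.r_[tgt[:2],.121],NA+np.pi/2)):
    q=manip.solve_ik(p,rv(down(a,fl)));print(fl,None if q is None else np.round(q,2))
st()
```

```text
lug c [ 0.6191 -0.1516  0.13  ] foot c [ 0.6195 -0.152   0.012 ]
lug len 0.0941933448528117 az -21.044967623394562
0.06026773112757805 -21.495370432077937 postx az 68.91536359833542
1 [-0.26  0.5   1.64 -0.    1.   -1.46]
1 [-0.26  0.63  1.68 -0.    0.83 -1.46]
1 [ 0.27  0.45  1.59  0.    1.1  -1.14]
1 [ 0.27  0.61  1.66 -0.    0.87 -1.14]
-1 [-0.26  0.5   1.64  0.    1.    1.68]
-1 [-0.26  0.63  1.68  0.    0.83  1.68]
-1 [ 0.27  0.45  1.59 -0.    1.1   2.  ]
-1 [ 0.27  0.61  1.66 -0.    0.87  2.  ]
t28.83 [ 0.5765 -0.2608  0.2516] F [ 0.77  0.03 -0.49] w0.0701
```

Run:
```python
from h import *
xa=np.radians(68.8);M=rv(down(xa,1));p=np.array([.6193,-.1518,0])
manip.move_to(p+[0,0,.24],M);st()
manip.command_gripper(.045)
manip.servo_line(p+[0,0,.115],rate=.12);st()
c=manip.camera("scene");crop(c,250,150,100,75,8,"pics/s11.png")
```

```text
t29.74 [ 0.6184 -0.1517  0.2388] F [ 0.02 -0.06 -0.55] w0.0700
t31.30 [ 0.6199 -0.1519  0.1159] F [ 0.34  0.96 -0.36] w0.0451
```

View pics/s11.png

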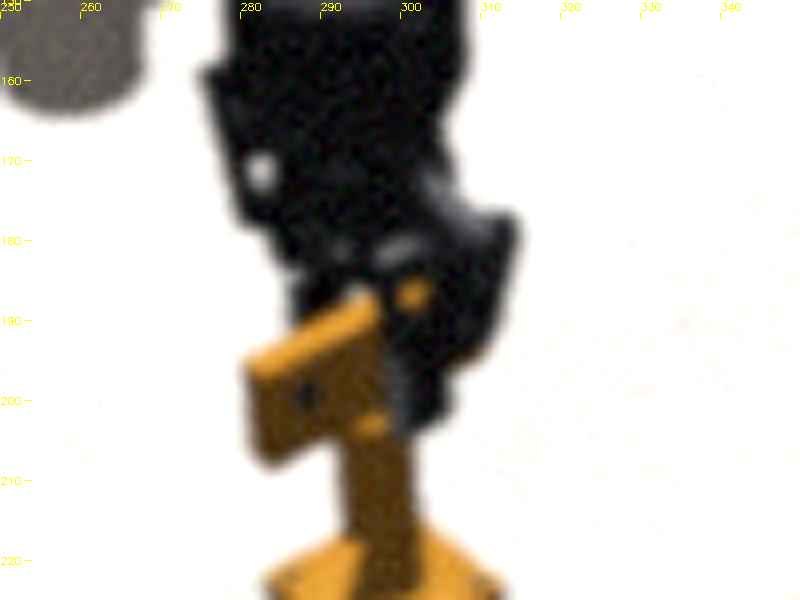

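Run:
```python
from h import *
manip.command_gripper(0,f_grip=100);st()
p=manip.get_position();manip.servo_line([p[0],p[1],.24],rate=.1);st()
g=nest(.039,.0015,0);M=rv(down(NA+np.pi/2,1))
manip.servo_line(g+[0,0,.24],M,rate=.12);st()
manip.servo_line(g+[0,0,.165],rate=.08);manip.hold(.3);st()
c=manip.camera("top");crop(c,170,140,120,90,6,"pics/t12.png")
c=manip.camera("scene");crop(c,360,170,120,110,6,"pics/s12.png")
```

```text
t31.75 [ 0.6195 -0.1521  0.1157] F [-1.12 -1.18  5.97] w0.0111
t33.15 [ 0.6191 -0.1519  0.2391] F [ 0.36  0.3  -6.6 ] w0.0105
t36.10 [0.6161 0.1837 0.24  ] F [-0.24  0.34 -7.06] w0.0102
t37.48 [0.6162 0.1841 0.1654] F [-0.05 -0.18 -7.16] w0.0106
```

View pics/t12.png

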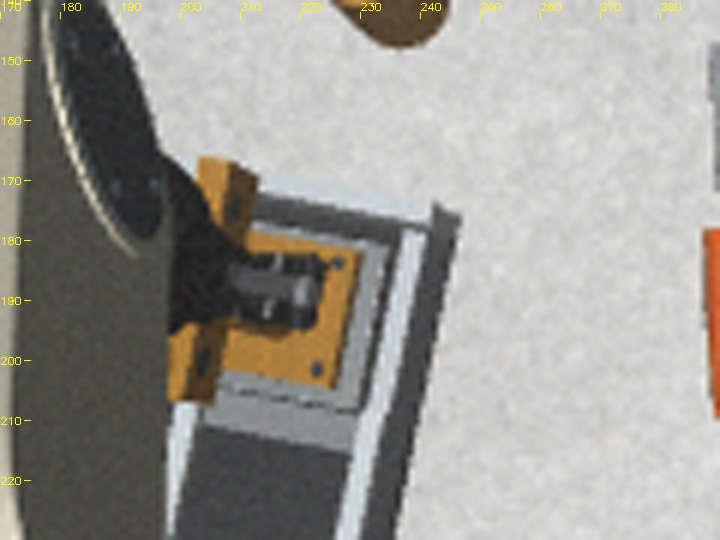

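View pics/s12.png

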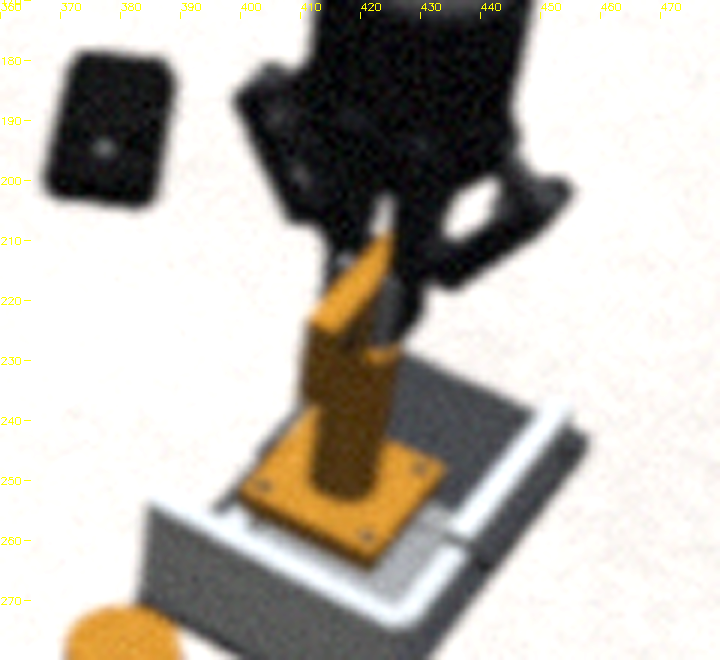

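Run:
```python
from h import *
c=manip.camera("top");s=manip.camera("scene")
p=manip.get_position();z=p[2]-.1157+.012
for dx,dy in((.03,-.03),(-.03,-.03)):
    q=nest(.039+dx,.0015+dy,z);print("top exp crop",((proj(c,q)-[170,140]+.5)*6-.5).round(1))
for dx,dy in((.03,-.03),(.03,.03),(-.03,.03)):
    q=nest(.039+dx,.0015+dy,z);print("scene exp crop",((proj(s,q)-[360,170]+.5)*6-.5).round(1))
```

```text
top exp crop [358.2 250.4]
top exp crop [330.2 387.9]
scene exp crop [241.8 489.6]
scene exp crop [375.5 556. ]
scene exp crop [446.3 467.7]
```

Run:
```python
from h import *
g=nest(.039,.0015,0)
manip.servo_line(g+[0,0,.137],rate=.04);st()
for z in(.134,.1325,.1315,.1305,.1295):
    manip.servo_line(g+[0,0,z],rate=.015);st()
    if manip.get_contact_force()[2]>-3: break
manip.hold(.3);st()
manip.command_gripper(.03);st()
manip.command_gripper(.05);st()
p=manip.get_position()
manip.servo_line([p[0],p[1],.24],rate=.08)
manip.move_to([.45,-.1,.35],rv(down(NA+np.pi/2,1)));st()
c=manip.camera("top");crop(c,170,140,120,90,6,"pics/t13.png");cv2.imwrite("pics/t13f.png",c["image"][:,:,::-1])
c=manip.camera("scene");crop(c,360,180,120,100,6,"pics/s13.png");cv2.imwrite("pics/s13f.png",c["image"][:,:,::-1])
```

```text
t38.53 [0.6162 0.1841 0.1372] F [ 0.29  0.33 -7.54] w0.0109
t38.88 [0.616  0.1841 0.134 ] F [-0.    0.79 -7.48] w0.0107
t39.13 [0.616  0.1841 0.1324] F [ 0.68  0.72 -6.74] w0.0107
t39.38 [0.6162 0.1841 0.1317] F [-0.58 -0.53 -5.94] w0.0109
t39.63 [0.6164 0.1841 0.1317] F [-4.26 -1.07  6.45] w0.0109
t39.93 [0.6164 0.1841 0.1318] F [-3.19 -1.31  5.74] w0.0110
t40.26 [0.6164 0.1843 0.1307] F [ 0.63 -0.28  0.25] w0.0299
t40.59 [0.6161 0.1841 0.1304] F [ 0.14 -0.04 -0.11] w0.0499
t43.42 [ 0.4505 -0.0996  0.3498] F [ 0.7   0.04 -0.45] w0.0498
```

View pics/t13.png

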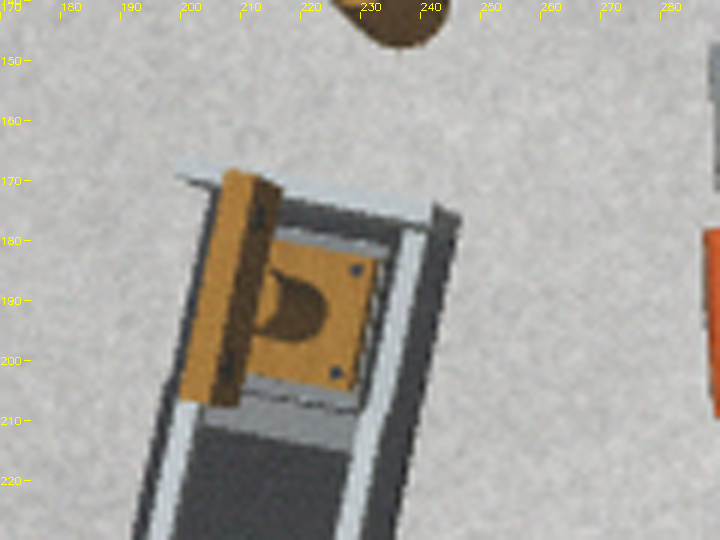

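View pics/s13.png

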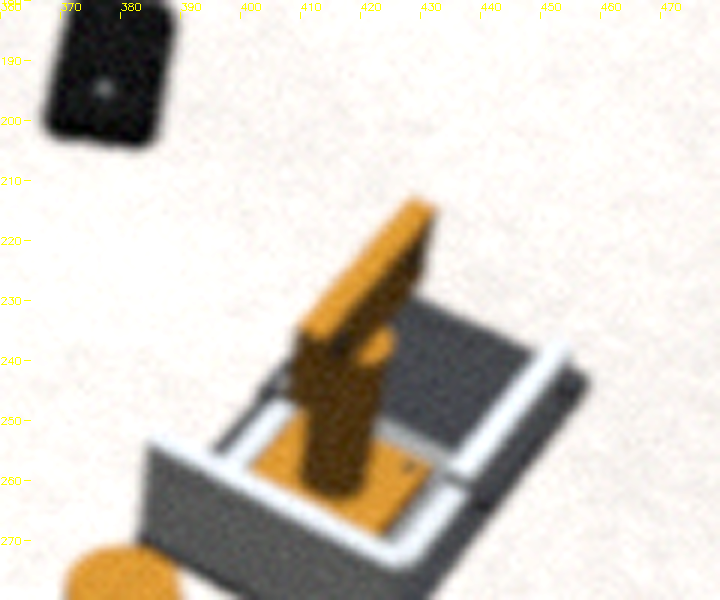

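View pics/t13f.png

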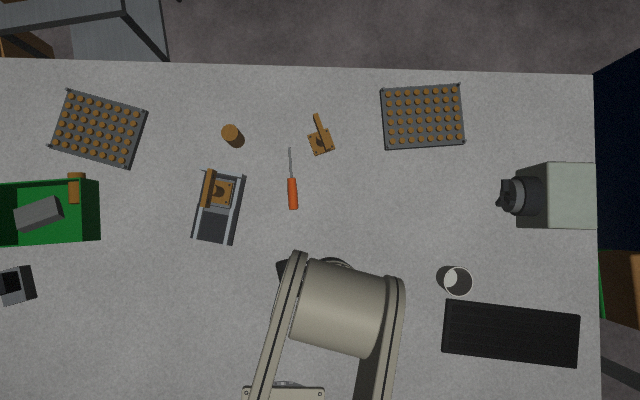

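Run:
```python
from h import *
c=manip.camera("top")
f=lambda x,y,z:ray(c,170+(x+.5)/6-.5,140+(y+.5)/6-.5,z)
def tn(w):
    d=w[:2]-[NX,NY];a=NA;return 1000*np.array([d[0]*np.cos(a)+d[1]*np.sin(a),-d[0]*np.sin(a)+d[1]*np.cos(a)])
for p in[(222,169),(256,176),(180,402),(212,406)]: print("lug",tn(f(*p,.146)).round(1))
for p in[(380,258),(352,392)]: print("foot",tn(f(*p,.028)).round(1))
for p in[(386,250),(358,408)]: print("spacer",tn(f(*p,.016)).round(1))
manip.sign_off()
```

```text
lug [84.7  9. ]
lug [84.5 -4.5]
lug [-7.7  6.5]
lug [-7. -6.]
foot [ 69.8 -30.3]
foot [  9.3 -30. ]
spacer [ 74.6 -29.3]
spacer [  2.9 -31.1]
the job is handed in; nothing more can be done
```

I did all three steps and handed the job in at about 44 s of the 72 s limit. `sign_off` gives no verdict.

- **Spacer:** I pushed it over the lip with the closed fingers, and it dropped flat into the pocket. Its centre measured about nest (39, 1.5) mm.
- **Righting the post:** I gripped it by the stem, turned it upright, stood it on the bare worktop and let go. The lug and foot centres agreed to under 1 mm, so it was standing upright.
- **Setting the post on the spacer:** I took it again from above by the lug, lowered it slowly until it touched (about 6 N) and released it.

**Last checks (top camera):**
- **Position:** the lug centre is at nest (38.6, 1.3) mm, and the foot centre at about x 39.5 and y 0. That is within about 2 mm of the spacer's centre as measured before placing.
- **Lug direction:** it is within about 0.03 rad of the push direction.
- **Bystanders:** the second post, bar, cup and screwdriver look unmoved by eye. The arm partly hid the mouse in the last top picture, but in the scene picture it is where it was.

**Less certain:** in that final check I could see only the spacer's right-hand edge. It is consistent with the spacer not having moved, but the corners were read from blurred pixels and are good to about 2–3 mm. I judged that the post is upright and the spacer flat from these pictures, not from a separate measurement.

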